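# Bolt down the cover of a tartlet depositor

## Robot

A 6-joint arm with a two-finger parallel gripper is mounted at the origin on the work surface. World frame = base frame: x ahead of the robot, y to its left, z up, the work surface at z = 0. Lengths are in m, angles in rad, forces in N, time in s.
With the tool pointing down it reaches from about 0.225 to 0.875 m from the base axis. Payload 3.4 kg.
Tool frame: the origin (TCP) lies at the very end of the fingers, on their centre line; the grasp point (between the pads) lies 19 mm behind it (manip.hold_point_z is the distance from the TCP to the grasp point, in m); z points along the fingers, x is the direction in which the jaws open and shut, and the axes are right-handed (so a half turn about z gives the same grasp; the last joint's range is limited). The gripper opens to 85 mm and grips with 20 to 120 N. Pads are 22 mm wide; open, the fingers measure 114 mm over their backs; the gripper's body (76 mm by 85 mm) begins 54 mm behind the grasp point. The pads swing forward as they close: fully open they stand 13 mm farther back than shut.
Start: joints at [1.114, 0.276, 1.505, -0, 1.361, -0.121], TCP at [0.189, 0.543, 0.231] pointing down, gripper open.
Joint ranges: [-2.89, 2.89], [-0.75, 2.08], [0.22, 2.7], [-1.18, 4.32], [0.11, 2.71], [-2.7, 2.7]. Speed limits (rad/s): [2.57, 2.57, 3.14, 3.14, 3.14, 3.14].

## Interface

Orientations are given as a unit quaternion [w, x, y, z].
In Python, from rig import manip gives the robot as it stands.
- The arm moves only by the tool apply_moves, never from a script. Its argument "commands" is one flat list of numbers, 6 for each row, row after row: the shift along the tool's x, y, z normalised to -1 to 1, where 1 is 0.03 m, then the turn, a rotation vector about the tool's x, y, z normalised to -1 to 1, where 1 is 0.15 rad. A call has 1 to 20 rows; each row shifts and turns the commanded pose from where the row before left it, along the tool's axes as they then stand; what a row does not reach is not made up. A row lasts 1/10 s, in which the tool goes at most 50 mm and 8.59 degrees, less where a joint would pass 70% of its speed; a pose out of reach is approached as far as the arm can. A call with a number of a shift or a turn outside -1 to 1 is refused whole. A call with a gripper value outside its range is refused whole. "jaw" is the opening, from -1 (shut) to 1 (fully open), set as the call begins (left out, the last holds). The fingers move at their own pace and stop on an object; "newtons" is the grip in N (left out, the last holds). Time passes only in rows, so rows that do not move let the fingers close. It gives the time, the measured TCP pose, the force and the opening at its end, in the units of the state.
- manip.get_state(): the state, without advancing time (a new reading comes with each control period).
- manip.get_image(name): name is "scene" or "top" or "wrist"; returns a dict with "frame" (384x512x3 uint8, red, green, blue), "fx", "fy", "cx", "cy" (pixels), "k1" (the pictures are not rectified: a ray, as slopes to the right and down, at radius r is drawn at 1 + k1 r^2 times it, then the intrinsics apply), "extrinsics" (4x4, takes a point from camera to world coordinates); the wrist camera has in their place "mount" (4x4, takes a point from camera to tool coordinates, whose origin is the TCP and whose axes are the tool frame's). Camera axes: x right, y up, looking along -z (the intrinsics and any distortion apply to the point x, -y, -z); pixel columns grow to the right and rows downward; lengths in m; the calibration is good to about 2 mm. A picture is of the moment at which its call begins: read the wrist's pose just before it. There is no depth.
- manip.sign_off(): hands the job in, once; it reports no verdict.
The state is a dict: "clock": time; "qpos": joint angles; "qd": joint speeds; "effort": joint torques, N m; "position": TCP position; "ee_rot": TCP orientation; "contact_force": force on the tool from outside, world axes, zero at the start; "moment": the same for the moment, N m; "width": finger opening in m.
Only numpy, scipy, OpenCV 4.12 (cv2) and the standard library are available. Lean on these libraries where they do the work, as an engineer would, in place of code of your own. Each camera call takes 0.05 s, during which the arm holds its last target. There are 200 camera calls.

## Task

Close up the tartlet-filling machine for the next batch: tighten the three captive knobs on its sloping round cover one after another - the red one first, then the yellow, then the blue - turning each clockwise until it is fully home against its end stop before starting the next. Let go of everything at the end, and leave the tartlets and the filling jar where they stand.

Things in the scene. Friction and masses are not known exactly. Their poses are not given: they have to be found in the camera images.
- machine: White benchtop tartlet depositor, fixed to the table: 300 mm wide, 430 mm deep with its drip tray (robot side) and motor (far side), 170 mm high. Origin on the table below the centre of its round cover; x points horizontally uphill, away from the robot side, z up. Its deck slopes 24 degrees, low edge to the robot. Two tartlets stand on the tray.
- cover_mid (a point): Centre of the outer face of the round steel cover, 252 mm across, 118 mm above the machine's origin; z points out of the cover, 24 degrees from vertical, leaning to the robot side. The three knobs stand 72 mm from it, 120 degrees apart. The cover stays put but may be fitted at any angle, so any knob can be uppermost. At its centre is a dark, purple-faced sight glass, 64 mm across, 10 mm high.
- red_knob_grip (a point): Grip point of the red knob, on its axis, 34 mm out from the cover. z points out along the axis, x along the bar to its white tip, y across it; they turn with it. Red bar 76 mm long, 16 mm wide, 7 to 46 mm above the cover; grip its 16 mm. Under it a steel skirt 40 mm across, 7 mm high, whose 8 mm lug reaches 48 mm out below the white tip to meet, when home, a 10 mm high stop pin.
- red_knob (a joint): Turn of the red knob, rad: grows clockwise seen looking down on the cover; 0 open, 3.0 home against a rigid end stop; starts at 0.7 to 1.7. Stiffer as the seal is squeezed: 0.25 N m open to 0.43 N m at home, so a light grip slips (use 40 N or more). Stays where left, does not move along its axis. If the wrist runs out of turn, regrasp.
- yellow_knob_grip (a point): Grip point of the yellow knob, on its axis, 34 mm out from the cover. z points out along the axis, x along the bar to its white tip, y across it; they turn with it. Yellow bar 76 mm long, 16 mm wide, 7 to 46 mm above the cover; grip its 16 mm. Under it a steel skirt 40 mm across, 7 mm high, whose 8 mm lug reaches 48 mm out below the white tip to meet, when home, a 10 mm high stop pin.
- yellow_knob (a joint): Turn of the yellow knob, rad: grows clockwise seen looking down on the cover; 0 open, 3.0 home against a rigid end stop; starts at 0.7 to 1.7. Stiffer as the seal is squeezed: 0.25 N m open to 0.43 N m at home, so a light grip slips (use 40 N or more). Stays where left, does not move along its axis. If the wrist runs out of turn, regrasp.
- blue_knob_grip (a point): Grip point of the blue knob, on its axis, 34 mm out from the cover. z points out along the axis, x along the bar to its white tip, y across it; they turn with it. Blue bar 76 mm long, 16 mm wide, 7 to 46 mm above the cover; grip its 16 mm. Under it a steel skirt 40 mm across, 7 mm high, whose 8 mm lug reaches 48 mm out below the white tip to meet, when home, a 10 mm high stop pin.
- blue_knob (a joint): Turn of the blue knob, rad: grows clockwise seen looking down on the cover; 0 open, 3.0 home against a rigid end stop; starts at 0.7 to 1.7. Stiffer as the seal is squeezed: 0.25 N m open to 0.43 N m at home, so a light grip slips (use 40 N or more). Stays where left, does not move along its axis. If the wrist runs out of turn, regrasp.
- tartlet_0: Loose tartlet with purple filling, on the depositor's drip tray, left: 62 mm across, 23 mm high, origin at the centre of its underside. To be left alone.
- tartlet_1: Loose tartlet with purple filling, on the depositor's drip tray, right: 62 mm across, 23 mm high, origin at the centre of its underside. To be left alone.
- tartlet_2: Loose tartlet with purple filling, on the table to the left: 62 mm across, 23 mm high, origin at the centre of its underside. To be left alone.
- filling_jar: Loose closed jar of purple filling with a white cap, 72 mm across, 110 mm high, on the table to the left; origin at the centre of its underside. To be left alone.

How it is judged:
On the way, in this order (a step that is already met when the one before it is completed fails the run):
1. the red knob is fully home while yellow and blue are still as found (value of joint red_knob above 2.9 rad and value of joint each of yellow_knob, blue_knob below 1.85 rad), for 0.2 s.
2. then the yellow knob is fully home while blue is still as found (value of joint each of red_knob, yellow_knob above 2.9 rad and value of joint blue_knob below 1.85 rad), for 0.2 s.
3. then the blue knob is fully home (value of joint each of red_knob, yellow_knob, blue_knob above 2.9 rad), for 0.2 s.
At the end, for the whole second after the job is handed in: All three knobs are within 0.1 rad of their end stops (joint above 2.90 of 3.0) and at rest, tightened in the order red, yellow, blue (all of step 3 and velocity of joint each of red_knob, yellow_knob, blue_knob below 0.05 rad/s); the robot touches nothing.
It fails at once if a tartlet or the filling jar was moved more than 20 mm from its place (distance of any of tartlet_0, tartlet_1, tartlet_2, filling_jar from where it was at the start of the episode above 0.02 m).
It fails at once if a tartlet or the filling jar was tipped (angle between any of tartlet_0, tartlet_1, tartlet_2, filling_jar's own z axis and vertical above 0.4 rad).
It also fails if it takes over 72 s, if anything falls off the work surface, if the arm or the gripper's body presses on something with over 40 N, if the wrist force passes 120 N, or if a joint passes its speed limit or range.

## Working session

There is one attempt and no reset: what is moved stays moved. The work goes in short steps, Python scripts to look and compute and a tool call to move; the robot and the scene stay as the last step left them, time stands still between calls to the robot, and variables do not carry over. Pictures are saved under pics/ and viewed, about 8 in all and at most 12, crops included, and the job is handed in when it is done.

Besides the shell and the picture viewer there is one more tool, called as name(argument=value, ...) on one line, values as JSON. apply_moves: Moves the arm, as the interface text tells. Scaled input: -1 to 1 covers 0.03 m each way for a shift and 0.15 rad each way for a turn. Its arguments: {"type":"object","properties":{"commands":{"type":"array"},"jaw":{"type":"number"},"newtons":{"type":"number"}},"required":["commands"]}

```bash
ls; mkdir -p pics; python3 - <<'E'
from rig import manip
import cv2,numpy as np
print(manip.get_state(), manip.hold_point_z)
a=[]
for n in ("scene","top"):
    im=manip.get_image(n); np.savez(f"pics/{n}.npz",**im)
    print(n,im["fx"],im["fy"],im["cx"],im["cy"],im["k1"],np.round(im["extrinsics"],3).tolist())
    cv2.imwrite(f"pics/{n}0.png",im["frame"][:,:,::-1])
    a.append(im["frame"])
E
```

```text
pics
{'clock': 0.0, 'qpos': array([ 1.11397465e+00,  2.76627492e-01,  1.50612056e+00, -2.64954115e-05,
        1.36070264e+00, -1.20971946e-01]), 'qd': array([-0.00024615,  0.0007721 ,  0.00047846, -0.00052205,  0.00204548,
        0.00030389]), 'effort': array([ 1.41999983e-03, -4.16780019e+01, -2.45799834e+01,  2.44985158e-04,
        1.11838154e-02, -2.05148922e-05]), 'position': array([0.1892708 , 0.54240412, 0.23042619]), 'ee_rot': array([ 4.53930649e-04,  8.15342000e-01,  5.78978894e-01, -8.10674739e-04]), 'contact_force': array([ 0.09567211, -0.0010222 ,  0.59974799]), 'moment': array([-0.03628169, -0.01203581, -0.00917873]), 'width': 0.08523642176406077} 0.0187
scene 364.78944267220254 364.78944267220254 251.73981170336526 187.24224151034377 -0.10815663726368939 [[0.019, -0.815, 0.58, 1.067], [1.0, 0.024, 0.002, 0.148], [-0.016, 0.58, 0.815, 0.905], [0.0, 0.0, 0.0, 1.0]]
top 421.032997917731 421.032997917731 255.4031457324534 186.42379288214244 -0.11364705012346607 [[0.008, 0.99, -0.14, 0.397], [-1.0, 0.01, 0.011, 0.154], [0.012, 0.14, 0.99, 1.016], [0.0, 0.0, 0.0, 1.0]]
```

View pics/top0.png

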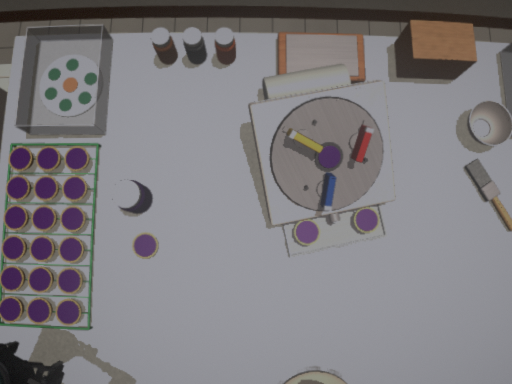

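View pics/scene0.png

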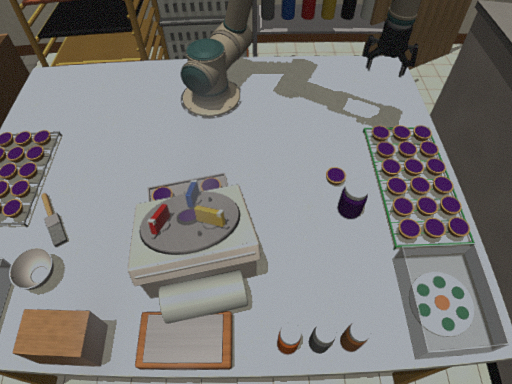

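```bash
cat > h.py <<'E'
import numpy as np,cv2
from scipy.spatial.transform import Rotation as R
def ray(im,uv,T=None):
    """pixels -> camera origin, unit ray directions in the world"""
    K=np.array([[im["fx"],0,im["cx"]],[0,im["fy"],im["cy"]],[0,0,1]],float)
    # model draws at (1+k1 r^2) of the true slope = OpenCV's k1
    p=cv2.undistortPoints(np.array(uv,float).reshape(-1,1,2),K,np.array([float(im["k1"]),0,0,0]))[:,0]
    d=np.c_[p[:,0],-p[:,1],-np.ones(len(p))]
    T=im["extrinsics"] if T is None else T
    d=d@T[:3,:3].T
    return T[:3,3],d/np.linalg.norm(d,axis=1)[:,None]
def onplane(o,d,p0,n):
    return o+d*(((p0-o)@n)/(d@n))[:,None]
def proj(im,P,T=None):
    T=im["extrinsics"] if T is None else T
    c=(np.atleast_2d(P)-T[:3,3])@T[:3,:3]
    s=np.c_[c[:,0],-c[:,1]]/-c[:,2:]
    s=s*(1+im["k1"]*(s**2).sum(1))[:,None]
    return s*[im["fx"],im["fy"]]+[im["cx"],im["cy"]]
def masks(f):
    h=cv2.cvtColor(f,cv2.COLOR_RGB2HSV); H,S,V=[h[...,i].astype(int) for i in range(3)]
    return dict(red=((H<6)|(H>174))&(S>170)&(V>60),yellow=(H>20)&(H<34)&(S>130)&(V>80),
                blue=(H>105)&(H<125)&(S>130)&(V>50),purple=(H>126)&(H<160)&(S>80))
def blobs(m,box,k=1):
    x0,y0,x1,y1=box; w=np.zeros(m.shape,np.uint8); w[y0:y1,x0:x1]=m[y0:y1,x0:x1]
    n,l,s,c=cv2.connectedComponentsWithStats(w)
    o=np.argsort(-s[1:,4])[:k]+1
    return [(c[i],s[i,4],l==i) for i in o]
E
python3 - <<'E'
from h import *
box=dict(top=(250,90,395,215),scene=(130,165,250,260))
L={n:dict(np.load(f"pics/{n}.npz")) for n in box}
RY={}
for n,im in L.items():
    for c,m in masks(im["frame"]).items():
        for ce,a,mm in blobs(m,box[n]):
            r=cv2.minAreaRect(np.argwhere(mm)[:,::-1].astype(np.float32))
            print(n,c,np.round(ce,1),a,[np.round(v,1) for v in r]); RY[n,c]=ray(im,ce)
for c in ("purple","red","yellow","blue"):
    A=np.zeros((3,3));b=np.zeros(3)
    for n in box:
        o,d=RY[n,c]; P=np.eye(3)-np.outer(d[0],d[0]); A+=P;b+=P@o
    print(c,np.round(np.linalg.solve(A,b),4))
o,d=RY["top","purple"];print("glass",onplane(o,d,np.array([0,0,.127]),np.array([0,0,1.])))
f=L["top"]["frame"][80:260,240:405];g=L["scene"]["frame"][165:285,125:265]
cv2.imwrite("pics/z.png",np.hstack([cv2.resize(f,(440,480),interpolation=2)[...,::-1],cv2.resize(g,(350,300),interpolation=2)[...,::-1].copy() if 0 else cv2.copyMakeBorder(cv2.resize(g,(350,300),interpolation=2),0,180,0,0,0)[...,::-1]]))
E
```

```text
top yellow [312.8 146.2] 63 [array([311.5, 144.5]), array([20.1,  5.3]), np.float64(28.6)]
top blue [330.1 189.9] 108 [array([329.9, 190.5]), array([ 4.3, 27.6]), np.float64(9.5)]
top purple [329.1 156.6] 359 [array([329. , 156.5]), array([21., 20.]), np.float64(90.0)]
scene red [158.7 211.6] 72 [array([159. , 211.4]), array([ 4.7, 17.5]), np.float64(38.7)]
scene yellow [215.  216.9] 161 [array([212.8, 215.4]), array([26.8, 13.4]), np.float64(26.6)]
scene purple [161.4 193.2] 151 [array([161. , 192.8]), array([10.2, 16.8]), np.float64(80.5)]
purple [ 0.5787 -0.0337  0.2026]Traceback (most recent call last):
  File "<stdin>", line 13, in <module>
KeyError: ('top', 'red')
```

```bash
python3 - <<'E'
from h import *
L={n:dict(np.load(f"pics/{n}.npz")) for n in("top","scene")}
f=L["top"]["frame"][85:265,245:400];g=L["scene"]["frame"][165:285,125:265]
b=np.zeros((600,800,3),np.uint8)
b[:540,:465]=cv2.resize(f,(465,540),interpolation=2); b[:288,466:466+334]=cv2.resize(g,(334,288),interpolation=2)
cv2.imwrite("pics/z.png",b[...,::-1])
o,d=ray(L["top"],[329,156.5]);print("glass",onplane(o,d,np.array([0,0,.127]),np.array([0,0,1.])))
for p in[(364,147),(306,142),(329.5,190)]:
  h=cv2.cvtColor(L["top"]["frame"],cv2.COLOR_RGB2HSV); print(h[p[1],int(p[0])])
E
```

```text
glass [[ 0.58975501 -0.01463065  0.127     ]]
[  0 151 142]
[ 26 130 147]
[111 134 122]
```

View pics/z.png

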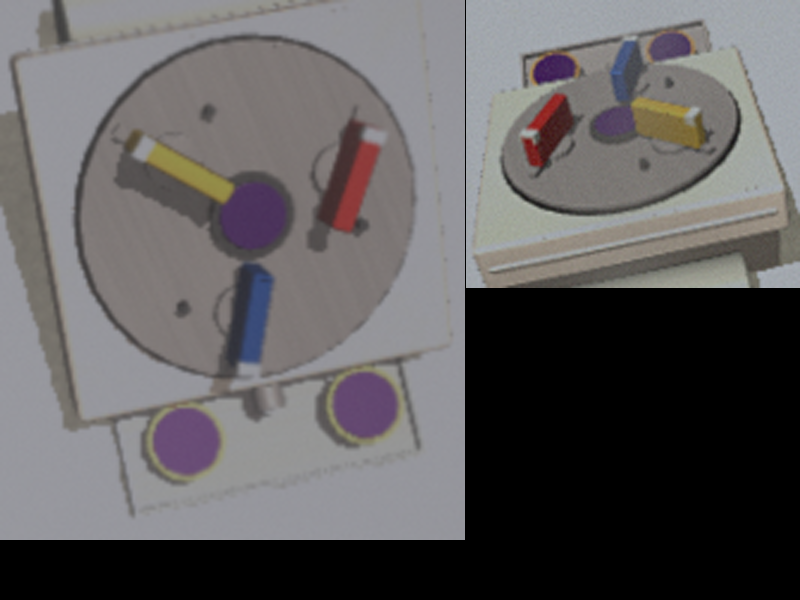

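```bash
cat > geo.py <<'E'
from h import *
def setup(glass,yaw):
    t=np.radians(24);X=np.array([np.cos(yaw),np.sin(yaw),0]);Z=np.array([0,0,1.])
    n=np.cos(t)*Z-np.sin(t)*X; up=np.cos(t)*X+np.sin(t)*Z; left=np.cross(n,up)
    mid=np.array([glass[0],glass[1],.118+.01*np.cos(t)])-.01*n
    return mid,n,up,left   # up(slope), left, n right-handed
E
python3 - <<'E'
from geo import *
im=dict(np.load("pics/top.npz"))
c=lambda *p:np.array(p)/3+[245,85]-.33
for z in(.01,.03):
    o,d=ray(im,c((135,515),(418,450)));P=onplane(o,d,np.array([0,0,z]),np.array([0,0,1.]));v=P[0]-P[1];print("tray",P,np.degrees(np.arctan2(-v[0],v[1])))
for deg in(11,13,15):
    mid,n,u,l=setup([.5898,-.0146],np.radians(deg))
    print(deg,mid)
    q=c((15,58),(83,418),(450,345),(418,5)); o,d=ray(im,q); P=onplane(o,d,mid,n)
    for a,b in((1,0),(2,3),(1,2)): v=P[b]-P[a]; print(" edge deg in deck frame",np.degrees(np.arctan2(v@l,v@u)))
    for k,e in dict(red=((374,134),(342,225)),yellow=((141,146),(230,194)),blue=((250,370),(264,275))).items():
        o,d=ray(im,c(*e)); P=onplane(o,d,mid+.046*n,n)-mid; g=P.mean(0); v=P[0]-P[1]
        print(k,"uv",np.round([g@u,g@l],4),"r",round(np.hypot(g@u,g@l),4),"az",round(np.degrees(np.arctan2(g@l,g@u)),1),"tip az",round(np.degrees(np.arctan2(v@l,v@u)),1),"len",np.linalg.norm(v).round(4))
    for p in((208,111),(183,308),(360,225)):
        o,d=ray(im,c(p));P=onplane(o,d,mid+.01*n,n)[0]-mid;print("pin",np.round([P@u,P@l],4))
E
```

```text
tray [[ 0.37286346  0.0605135   0.01      ]
 [ 0.42481519 -0.16814036  0.01      ]] 12.800679576049959
tray [[ 0.37333596  0.06237546  0.03      ]
 [ 0.4242544  -0.16173062  0.03      ]] 12.800679576049959
11 [ 0.59379264 -0.01382391  0.118     ]
 edge deg in deck frame 1.300222647741192
 edge deg in deck frame 0.8186245315550367
 edge deg in deck frame -89.47428787130016
red uv [ 0.0208 -0.0686] r 0.0716 az -73.1 tip az -25.9 len 0.0667
yellow uv [0.0485 0.0507] r 0.0702 az 46.3 tip az 52.3 len 0.0713
blue uv [-0.0689  0.0145] r 0.0704 az 168.1 tip az 165.2 len 0.0704
pin [0.0803 0.023 ]
pin [-0.0594  0.0597]
pin [-0.0213 -0.0785]
13 [ 0.59376312 -0.01368504  0.118     ]
 edge deg in deck frame -0.5265495050401136
 edge deg in deck frame -1.0090297459066364
 edge deg in deck frame -91.6244090486799
red uv [ 0.0184 -0.069 ] r 0.0714 az -75.1 tip az -27.9 len 0.0668
yellow uv [0.0502 0.0498] r 0.0707 az 44.7 tip az 50.5 len 0.0714
blue uv [-0.0683  0.0173] r 0.0705 az 165.8 tip az 163.3 len 0.0703
pin [0.0811 0.0205]
pin [-0.0572  0.0617]
pin [-0.0241 -0.0781]
15 [ 0.59372877 -0.01354729  0.118     ]
 edge deg in deck frame -2.3552644564925713
 edge deg in deck frame -2.847389275734026
 edge deg in deck frame -93.77380830389426
red uv [ 0.0159 -0.0694] r 0.0712 az -77.1 tip az -29.9 len 0.0668
yellow uv [0.052  0.0488] r 0.0713 az 43.2 tip az 48.6 len 0.0716
blue uv [-0.0676  0.02  ] r 0.0705 az 163.5 tip az 161.4 len 0.0702
pin [0.0817 0.018 ]
pin [-0.0549  0.0637]
pin [-0.027  -0.0777]
```

```bash
cat >> geo.py <<'E'
YAW=np.radians(12.4); MID,N,U,L=setup([.5898,-.0146],YAW)
AZ=dict(red=-74.6,yellow=45.4,blue=165.4)      # knob azimuth about the cover, deg from uphill, ccw+
BASE={k:MID+.072*(np.cos(np.radians(a))*U+np.sin(np.radians(a))*L) for k,a in AZ.items()}
def target(k,xaz,h):
    """tool pose: TCP h above cover on knob axis, jaw axis at azimuth xaz (deg)"""
    a=np.radians(xaz); x=np.cos(a)*U+np.sin(a)*L; z=-N
    return BASE[k]+h*N, R.from_matrix(np.c_[x,np.cross(z,x),z])
def cur(s):
    q=s["ee_rot"]; return s["position"],R.from_quat([q[1],q[2],q[3],q[0]])
def delta(s,p,r):
    p0,r0=cur(s); print("now",np.round(p0,4),"shift tool(units .03)",np.round(r0.inv().apply(p-p0)/.03,2),
      "rot(units .15)",np.round((r0.inv()*r).as_rotvec()/.15,2),"shift after rot",np.round(r.inv().apply(p-p0)/.03,2),
      "q",np.round(s["qpos"],2),"F",np.round(s["contact_force"],1),"M",np.round(s["moment"],2),"w",round(s["width"],4),"t",s["clock"])
E
python3 - <<'E'
from geo import *; from rig import manip
print({k:np.round(v,4) for k,v in BASE.items()})
p,r=target("red",63,.11); print(p); delta(manip.get_state(),p,r)
E
```

```text
{'red': array([ 0.6257, -0.0778,  0.1258]), 'yellow': array([0.6279, 0.0463, 0.1386]), 'blue': array([ 0.5277, -0.0097,  0.0897])}
[ 0.58204054 -0.08737886  0.22626682]
now [0.1893 0.5425 0.2305] shift tool(units .03) [-15.51  19.28   0.16] rot(units .15) [-2.44  1.38 -0.53] shift after rot [-17.37  17.27   3.5 ] q [ 1.11  0.28  1.51  0.    1.36 -0.12] F [-0.9  0.2 -0.1] M [ 0.04  0.04 -0.04] w 0.0853 t 0.1
```

apply_moves(commands=[0,0,-1,0,0,0,0,0,-1,0,0,0,0,0,-1,0,0,0,-0.8,1,0,0,0,0,-0.8,1,0,0,0,0,-0.8,1,0,0,0,0,-0.8,1,0,0,0,0,-0.8,1,0,0,0,0,-0.8,1,0,0,0,0,-0.8,1,0,0,0,0,-0.8,1,0,0,0,0,-0.8,1,0,0,0,0,-0.8,1,0,0,0,0,-0.8,1,0,0,0,0,-0.8,1,0,0,0,0,-0.8,1,0,0,0,0,-0.8,1,0,0,0,0,-0.8,1,0,0,0,0,-0.8,1,0,0,0,0,-0.8,1,0,0,0,0], jaw=0.2, newtons=80)

```text
clock: 2.1
position: [0.5369, -0.0118, 0.3209]
ee_rot: [-0.0, 0.815, 0.579, -0.0]
contact_force: [1.2, 1.1, -0.4]
width: 0.0509
```

apply_moves(commands=[0,0,0,-0.81,0.46,-0.18,0,0,0,-0.81,0.46,-0.18,0,0,0,-0.81,0.46,-0.18,0,0,0,0,0,0])

```text
clock: 2.5
position: [0.5304, -0.0099, 0.3173]
ee_rot: [0.085, 0.775, 0.598, 0.186]
contact_force: [-0.3, -0.1, -0.4]
width: 0.0512
```

```bash
python3 - <<'E'
from geo import *; from rig import manip
delta(manip.get_state(),*target("red",63,.11))
E
```

```text
now [ 0.5304 -0.0099  0.3173] shift tool(units .03) [-2.67  1.17  3.22] rot(units .15) [-0.06 -0.01 -0.02] shift after rot [-2.67  1.13  3.23] q [-0.29 -0.04  1.74  0.23  1.09 -1.67] F [-0.3 -0.1 -0.4] M [-0.04  0.26  0.01] w 0.0512 t 2.5
```

apply_moves(commands=[-0.9,0.39,0.6,-0.06,0,0,-0.9,0.39,0.6,0,0,0,-0.87,0.39,0.6,0,0,0,0,0,0.6,0,0,0,0,0,0.6,0,0,0,0,0,0,0,0,0])

```text
clock: 3.1
position: [0.5878, -0.0885, 0.2349]
ee_rot: [0.089, 0.774, 0.598, 0.19]
contact_force: [-0.5, -0.3, -0.2]
width: 0.0512
```

```bash
cat > look.py <<'E'
import sys; from geo import *; from rig import manip
k,xaz,h,name=sys.argv[1],float(sys.argv[2]),float(sys.argv[3]),sys.argv[4]
s=manip.get_state(); im=manip.get_image("wrist"); delta(s,*target(k,xaz,h))
p,r=cur(s); T=np.eye(4);T[:3,:3]=r.as_matrix();T[:3,3]=p; T=T@im["mount"]
np.savez(f"pics/{name}.npz",T=T,**im)
f=im["frame"].copy()
for kk,B in BASE.items():
    for hh in(0,.046):
        u=proj(im,B+hh*N,T)[0]; print(kk,hh,np.round(u,1))
        if abs(u).max()<2000: cv2.circle(f,tuple(int(v) for v in u),2,(0,255,0) if hh else (0,255,255),-1)
cv2.imwrite(f"pics/{name}.png",f[...,::-1])
E
python3 look.py red 63 .11 w1
```

```text
now [ 0.5878 -0.0885  0.2349] shift tool(units .03) [-0.06 -0.29  0.19] rot(units .15) [ 0.01 -0.02 -0.  ] shift after rot [-0.06 -0.29  0.19] q [-0.42  0.12  1.78  0.31  0.92 -1.89] F [-0.5 -0.3 -0.2] M [-0.05  0.17  0.03] w 0.0512 t 3.1
red 0 [248.6 182.5]
red 0.046 [248.  199.4]
yellow 0 [387.4 153.2]
yellow 0.046 [414.4 164.8]
blue 0 [296.5  35.6]
blue 0.046 [306.9  21.7]
```

View pics/w1.png

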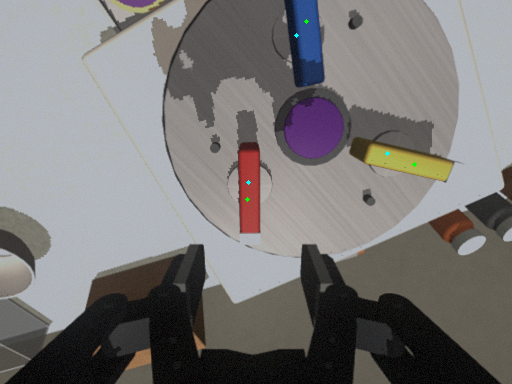

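apply_moves(commands=[-0.06,-0.29,0.46,0.01,-0.02,0,0,0,0.5,0,0,0,0,0,0.5,0,0,0,0,0,0.5,0,0,0,0,0,0.5,0,0,0,0,0,0.5,0,0,0,0,0,0.4,0,0,0,0,0,0,0,0,0,0,0,0,0,0,0])

```text
clock: 4.05
position: [0.6202, -0.0795, 0.1425]
ee_rot: [0.092, 0.773, 0.598, 0.19]
contact_force: [0.5, -0.5, 0.5]
width: 0.0512
```

```bash
python3 - <<'E'
from geo import *; from rig import manip
delta(manip.get_state(),*target("red",63,.015))
E
```

```text
now [ 0.6202 -0.0795  0.1425] shift tool(units .03) [-0.01 -0.05  0.09] rot(units .15) [0.05 0.   0.01] shift after rot [-0.01 -0.05  0.09] q [-0.37  0.25  1.88  0.36  0.69 -1.93] F [ 0.5 -0.5  0.5] M [-0.05  0.16 -0.05] w 0.0512 t 4.05
```

Close on red.

apply_moves(commands=[0,-0.05,0.08,0,0,0,0,0,0,0,0,0,0,0,0,0,0,0,0,0,0,0,0,0,0,0,0,0,0,0,0,0,0,0,0,0], jaw=-1, newtons=90)

```text
clock: 4.65
position: [0.619, -0.0796, 0.1398]
ee_rot: [0.092, 0.773, 0.598, 0.189]
contact_force: [-5.4, -3.2, 3.4]
width: 0.0149
```

apply_moves(commands=[0,0,0,0,0,0.6,0,0,0,0,0,0.6,0,0,0,0,0,0.6])

```text
clock: 4.95
position: [0.6191, -0.0794, 0.1398]
ee_rot: [0.066, 0.848, 0.487, 0.2]
contact_force: [-3.2, -1.6, 4.8]
width: 0.0146
```

```bash
python3 - <<'E'
from geo import *; from rig import manip
delta(manip.get_state(),*target("red",63,.015))
E
```

```text
now [ 0.6191 -0.0794  0.1398] shift tool(units .03) [0.02 0.01 0.02] rot(units .15) [ 0.05  0.   -1.81] shift after rot [0.01 0.01 0.02] q [-0.37  0.25  1.88  0.37  0.68 -1.66] F [-3.2 -1.6  4.8] M [-0.5   0.5   0.18] w 0.0146 t 4.95
```

apply_moves(commands=[0,0,0,0,0,0.8,0,0,0,0,0,0.8,0,0,0,0,0,0.8,0,0,0,0,0,0.8,0,0,0,0,0,0.8,0,0,0,0,0,0.8,0,0,0,0,0,0.8,0,0,0,0,0,0.8,0,0,0,0,0,0.8,0,0,0,0,0,0.8,0,0,0,0,0,0.8,0,0,0,0,0,0.8,0,0,0,0,0,0.8])

```text
clock: 6.25
position: [0.6202, -0.0791, 0.1403]
ee_rot: [-0.095, 0.945, -0.25, 0.189]
contact_force: [-0.1, 0.9, 3.6]
width: 0.015
```

```bash
cat > st.py <<'E'
import sys; from geo import *; from rig import manip
s=manip.get_state(); p,r=cur(s); x=r.as_matrix()[:,0]
print("xaz",np.degrees(np.arctan2(x@L,x@U)).round(1),"torque about n",(s["moment"]@N).round(2))
delta(s,*target(sys.argv[1],float(sys.argv[2]),float(sys.argv[3])))
E
python3 st.py red -67 .015
```

```text
xaz -42.0 torque about n 0.43
now [ 0.6202 -0.0791  0.1403] shift tool(units .03) [-0.02  0.01  0.02] rot(units .15) [-0.02 -0.06  2.91] shift after rot [-0.01  0.02  0.02] q [-0.37  0.25  1.88  0.37  0.68 -0.1 ] F [-0.1  0.9  3.6] M [-0.49  0.45  0.3 ] w 0.015 t 6.25
```

apply_moves(commands=[0,0,0,0,0,0.4,0,0,0,0,0,0.4,0,0,0,0,0,0.4,0,0,0,0,0,0.4,0,0,0,0,0,0.4])

```text
clock: 6.75
position: [0.6204, -0.0793, 0.1404]
ee_rot: [-0.121, 0.897, -0.387, 0.173]
contact_force: [0.9, -0.9, 3.6]
width: 0.0146
```

```bash
python3 st.py red -67 .015
```

```text
xaz -59.0 torque about n 0.44
now [ 0.6204 -0.0793  0.1404] shift tool(units .03) [-0.03  0.02  0.02] rot(units .15) [-0.03 -0.06  0.93] shift after rot [-0.02  0.02  0.02] q [-0.37  0.25  1.88  0.37  0.68  0.2 ] F [ 0.9 -0.9  3.6] M [-0.53  0.46  0.29] w 0.0146 t 6.75
```

apply_moves(commands=[0,0,0,0,0,0.3,0,0,0,0,0,0.3,0,0,0,0,0,0.2])

```text
clock: 7.05
position: [0.6205, -0.0794, 0.1405]
ee_rot: [-0.131, 0.873, -0.44, 0.166]
contact_force: [0.8, 0.4, 3.1]
width: 0.0147
```

```bash
python3 st.py red -67 .015
```

```text
xaz -65.8 torque about n 1.05
now [ 0.6205 -0.0794  0.1405] shift tool(units .03) [-0.03  0.02  0.02] rot(units .15) [-0.03 -0.06  0.14] shift after rot [-0.03  0.02  0.02] q [-0.37  0.25  1.88  0.37  0.68  0.31] F [0.8 0.4 3.1] M [-0.6   0.39  0.92] w 0.0147 t 7.05
```

apply_moves(commands=[0,0,0,0,0,0.2,0,0,0,0,0,0.1,0,0,0,0,0,0])

```text
clock: 7.35
position: [0.6204, -0.0794, 0.1405]
ee_rot: [-0.134, 0.864, -0.457, 0.163]
contact_force: [1.0, 1.0, 5.4]
width: 0.0149
```

```bash
python3 st.py red -67 .015
```

```text
xaz -68.1 torque about n 2.47
now [ 0.6204 -0.0794  0.1405] shift tool(units .03) [-0.03  0.02  0.02] rot(units .15) [-0.03 -0.06 -0.13] shift after rot [-0.03  0.02  0.02] q [-0.37  0.25  1.88  0.36  0.68  0.36] F [1.  1.  5.4] M [-1.14 -0.05  2.2 ] w 0.0149 t 7.35
```

apply_moves(commands=[0,0,0,0,0,-0.2,0,0,0,0,0,0])

```text
clock: 7.55
position: [0.6204, -0.0794, 0.1404]
ee_rot: [-0.133, 0.87, -0.446, 0.165]
contact_force: [1.3, -1.0, 5.7]
width: 0.0148
```

apply_moves(commands=[0,0,0,0,0,0,0,0,0,0,0,0,0,0,0,0,0,0,0,0,0,0,0,0,0,0,-0.7,0,0,0,0,0,-0.7,0,0,0,0,0,-0.7,0,0,0,0,0,-0.7,0,0,0,0,0,-0.6,0,0,0,0,0,0,0,0,0], jaw=0.2)

```text
clock: 8.55
position: [0.5789, -0.0882, 0.2347]
ee_rot: [-0.133, 0.869, -0.447, 0.166]
contact_force: [-0.1, 0.9, -0.2]
width: 0.0511
```

```bash
python3 look.py yellow -39 .11 w2
```

```text
now [ 0.5789 -0.0882  0.2347] shift tool(units .03) [-3.29 -2.54  0.28] rot(units .15) [-0.03 -0.07 -3.23] shift after rot [-1.73 -3.78  0.3 ] q [-0.42  0.1   1.81  0.32  0.9   0.37] F [-0.1  0.9 -0.2] M [-0.03  0.13  0.05] w 0.0511 t 8.55
red 0 [252.2 192.4]
red 0.046 [252.7 210.2]
yellow 0 [135.5 106.1]
yellow 0.046 [111.5 107.8]
blue 0 [133.3 238.8]
blue 0.046 [112.9 263.7]
```

View pics/w2.png

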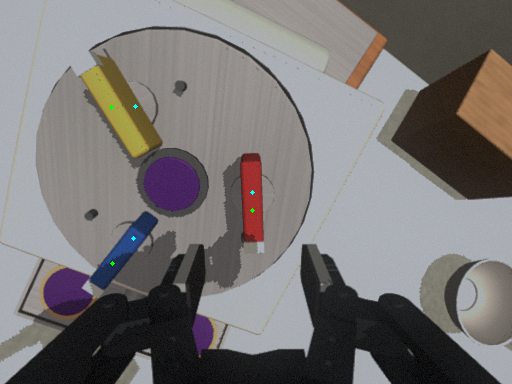

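apply_moves(commands=[0,0,0,0,-0.02,-0.81,0,0,0,0,-0.02,-0.81,0,0,0,0,-0.02,-0.81,0,0,0,0,-0.01,-0.8,-0.35,-0.76,0.06,0,0,0,-0.35,-0.76,0.06,0,0,0,-0.35,-0.76,0.06,0,0,0,-0.35,-0.76,0.06,0,0,0,-0.35,-0.76,0.06,0,0,0,0,0,0,0,0,0,0,0,0,0,0,0])

```text
clock: 9.7
position: [0.5826, 0.0386, 0.2355]
ee_rot: [-0.092, 0.952, -0.224, 0.185]
contact_force: [-0.4, -0.2, -0.8]
width: 0.0513
```

```bash
python3 look.py yellow -39 .11 w3
```

```text
now [0.5826 0.0386 0.2355] shift tool(units .03) [ 0.11  0.01 -0.09] rot(units .15) [-0.02  0.04  0.01] shift after rot [ 0.11  0.01 -0.09] q [-0.15  0.09  1.82  0.2   0.86  0.21] F [-0.4 -0.2 -0.8] M [-0.11  0.17 -0.06] w 0.0513 t 9.7
red 0 [307.8 303.4]
red 0.046 [316.8 338.2]
yellow 0 [257.6 196.3]
yellow 0.046 [258.2 216. ]
blue 0 [183.9 292.5]
blue 0.046 [172.  325.9]
```

View pics/w3.png

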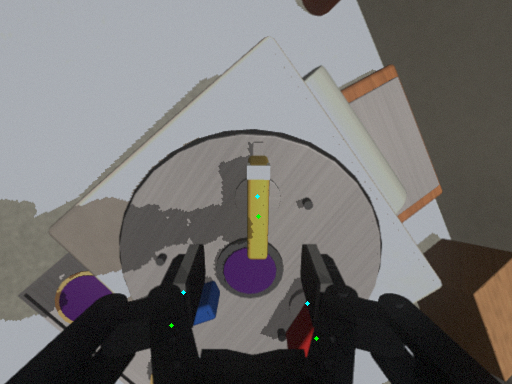

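apply_moves(commands=[0.11,0.01,0.4,-0.02,0.04,0,0,0,0.5,0,0,0,0,0,0.5,0,0,0,0,0,0.5,0,0,0,0,0,0.5,0,0,0,0,0,0.5,0,0,0,0,0,0.2,0,0,0,0,0,0,0,0,0])

```text
clock: 10.55
position: [0.6223, 0.0435, 0.1516]
ee_rot: [-0.09, 0.952, -0.226, 0.188]
contact_force: [0.5, -0.3, -0.5]
width: 0.0514
```

```bash
python3 st.py yellow -39 .015
```

```text
xaz -39.1 torque about n 0.06
now [0.6223 0.0435 0.1516] shift tool(units .03) [-0.03 -0.04 -0.02] rot(units .15) [ 0.01 -0.   -0.01] shift after rot [-0.03 -0.04 -0.02] q [-0.12  0.23  1.88  0.22  0.65  0.19] F [ 0.5 -0.3 -0.5] M [-0.05  0.19  0.06] w 0.0514 t 10.55
```

apply_moves(commands=[0,0,0,0,0,0,0,0,0,0,0,0,0,0,0,0,0,0,0,0,0,0,0,0,0,0,0,0,0,0,0,0,0,0,0,0], jaw=-1)

```text
clock: 11.15
position: [0.6215, 0.0448, 0.1535]
ee_rot: [-0.09, 0.952, -0.225, 0.188]
contact_force: [-5.6, 0.1, 5.1]
width: 0.0144
```

apply_moves(commands=[0,0,0,0,0,0.6,0,0,0,0,0,0.6,0,0,0,0,0,0.6,0,0,0,0,0,0.8,0,0,0,0,0,0.8,0,0,0,0,0,0.8,0,0,0,0,0,0.8,0,0,0,0,0,0.8,0,0,0,0,0,0.8,0,0,0,0,0,0.8,0,0,0,0,0,0.4])

```text
clock: 12.25
position: [0.6219, 0.044, 0.1537]
ee_rot: [0.179, -0.669, 0.713, -0.108]
contact_force: [-4.9, -1.8, 3.2]
width: 0.0144
```

```bash
python3 st.py yellow -126 .015
```

```text
xaz -106.0 torque about n 0.4
now [0.6219 0.044  0.1537] shift tool(units .03) [-0.02  0.02  0.05] rot(units .15) [-0.02 -0.01  2.32] shift after rot [-0.02  0.03  0.05] q [-0.12  0.22  1.88  0.22  0.65  1.37] F [-4.9 -1.8  3.2] M [-0.4   0.51  0.31] w 0.0144 t 12.25
```

apply_moves(commands=[0,0,0,0,0,0.4,0,0,0,0,0,0.4,0,0,0,0,0,0.4,0,0,0,0,0,0.4,0,0,0,0,0,0.3,0,0,0,0,0,0.2])

```text
clock: 12.85
position: [0.6219, 0.0438, 0.1536]
ee_rot: [0.193, -0.55, 0.809, -0.079]
contact_force: [-5.2, -1.5, 3.9]
width: 0.0147
```

```bash
python3 st.py yellow -126 .015
```

```text
xaz -124.0 torque about n 0.47
now [0.6219 0.0438 0.1536] shift tool(units .03) [-0.02  0.03  0.04] rot(units .15) [-0.02 -0.01  0.24] shift after rot [-0.02  0.03  0.04] q [-0.12  0.22  1.88  0.22  0.65  1.68] F [-5.2 -1.5  3.9] M [-0.6   0.53  0.3 ] w 0.0147 t 12.85
```

apply_moves(commands=[0,0,0,0,0,0.2,0,0,0,0,0,0.1,0,0,0,0,0,0])

```text
clock: 13.15
position: [0.6219, 0.0438, 0.1536]
ee_rot: [0.194, -0.534, 0.82, -0.075]
contact_force: [-5.0, -1.8, 4.7]
width: 0.0152
```

```bash
python3 st.py yellow -126 .015
```

```text
xaz -126.2 torque about n 1.49
now [0.6219 0.0438 0.1536] shift tool(units .03) [-0.03  0.03  0.04] rot(units .15) [-0.02 -0.01 -0.02] shift after rot [-0.03  0.03  0.04] q [-0.12  0.22  1.88  0.22  0.65  1.72] F [-5.  -1.8  4.7] M [-0.89  0.45  1.29] w 0.0152 t 13.15
```

apply_moves(commands=[0,0,0,0,0,0.1,0,0,0,0,0,0,0,0,0,0,0,-0.2,0,0,0,0,0,0])

```text
clock: 13.55
position: [0.6219, 0.0438, 0.1536]
ee_rot: [0.194, -0.539, 0.816, -0.076]
contact_force: [-5.6, -2.2, 4.6]
width: 0.0147
```

apply_moves(commands=[0,0,0,0,0,0,0,0,0,0,0,0,0,0,0,0,0,0,0,0,0,0,0,0,0,0,-0.7,0,0,0,0,0,-0.7,0,0,0,0,0,-0.7,0,0,0,0,0,-0.7,0,0,0,0,0,-0.7,0,0,0,0,0,0,0,0,0], jaw=0.2)

```text
clock: 14.55
position: [0.5819, 0.035, 0.2522]
ee_rot: [0.197, -0.537, 0.817, -0.077]
contact_force: [1.0, 0.1, 0.2]
width: 0.0513
```

```bash
python3 look.py blue 74 .11 w4
```

```text
now [0.5819 0.035  0.2522] shift tool(units .03) [3.27 2.71 0.4 ] rot(units .15) [ 0.    0.08 18.64] shift after rot [-2.16 -3.66  0.43] q [-0.15  0.07  1.8   0.19  0.88  1.74] F [1.  0.1 0.2] M [-0.1   0.18 -0.02] w 0.0513 t 14.55
red 0 [385.3 144.8]
red 0.046 [411.2 153.9]
yellow 0 [255.  192.7]
yellow 0.046 [255.4 210.1]
blue 0 [349.8 265.9]
blue 0.046 [365.9 293.8]
```

View pics/w4.png

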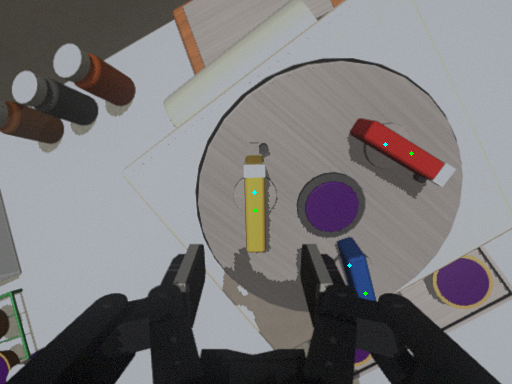

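apply_moves(commands=[0.65,0.54,0.08,0,0,0,0.65,0.54,0.08,0,0,0,0.65,0.54,0.08,0,0,0,0.65,0.54,0.08,0,0,0,0.65,0.54,0.08,0,0,0,0,0,0,0,0,-0.9,0,0,0,0,0,-0.9,0,0,0,0,0,-0.9,0,0,0,0,0,-0.9,0,0,0,0,0,-0.9,0,0,0,0,0,-0.9,0,0,0,0,0,-0.9,0,0,0,0,0,-0.9,0,0,0,0,0,-0.9,0,0,0,0,0,-0.9,0,0,0,0,0,-0.9,0,0,0,0,0,-0.9,0,0,0,0,0,-0.9])

```text
clock: 16.4
position: [0.4825, -0.0185, 0.1861]
ee_rot: [-0.066, 0.972, -0.107, 0.197]
contact_force: [0.3, -0.9, -0.7]
width: 0.0512
```

apply_moves(commands=[0,0,0,0,0,-0.9,0,0,0,0,0,-0.9,0,0,0,0,0,-0.9,0,0,0,0,0,-0.9,0,0,0,0,0,-0.9,0,0,0,0,0,-0.9,0,0,0,0,0,-0.9,0,0,0,0,0,-0.9,0,0,0,0,0,-0.9,0,0,0,0,0,-0.9,0,0,0,0,0,-0.9,0,0,0,0,0,-0.9,0,0,0,0,0,0,0,0,0,0,0,0])

```text
clock: 17.8
position: [0.4827, -0.0186, 0.1867]
ee_rot: [0.096, 0.75, 0.627, 0.185]
contact_force: [-0.9, 0.0, -0.3]
width: 0.051
```

```bash
python3 look.py blue 74 .11 w5
```

```text
now [ 0.4827 -0.0186  0.1867] shift tool(units .03) [ 0.    0.09 -0.09] rot(units .15) [ 0.01  0.   -0.77] shift after rot [-0.01  0.09 -0.09] q [-0.35 -0.02  2.07  0.32  0.76 -1.94] F [-0.9  0.  -0.3] M [-0.08  0.18  0.05] w 0.051 t 17.8
red 0 [204.8 305.3]
red 0.046 [196.9 340.3]
yellow 0 [328.1 290.9]
yellow 0.046 [341.  324.3]
blue 0 [250.8 197.3]
blue 0.046 [250.5 217.4]
```

View pics/w5.png

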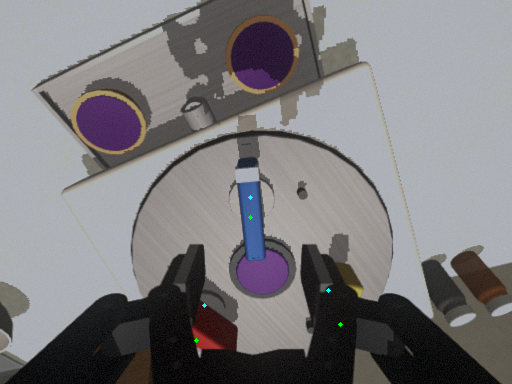

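apply_moves(commands=[0,0,0,0,0,-0.77,0,0.09,0.4,0.01,0,0,0,0,0.5,0,0,0,0,0,0.5,0,0,0,0,0,0.5,0,0,0,0,0,0.5,0,0,0,0,0,0.5,0,0,0,0,0,0.2,0,0,0,0,0,0,0,0,0])

```text
clock: 18.75
position: [0.5222, -0.0106, 0.1025]
ee_rot: [0.106, 0.713, 0.67, 0.178]
contact_force: [0.3, 0.0, 0.2]
width: 0.0511
```

```bash
python3 st.py blue 74 .015
```

```text
xaz 74.1 torque about n 0.04
now [ 0.5222 -0.0106  0.1025] shift tool(units .03) [-0.01 -0.   -0.03] rot(units .15) [-0.01  0.    0.01] shift after rot [-0.01 -0.   -0.03] q [-0.3   0.16  2.14  0.41  0.52 -2.13] F [0.3 0.  0.2] M [-0.04  0.23  0.05] w 0.0511 t 18.75
```

Target end −6°: about 80° = 9.3 units.

apply_moves(commands=[0,0,0,0,0,0,0,0,0,0,0,0,0,0,0,0,0,0,0,0,0,0,0,0,0,0,0,0,0,0,0,0,0,0,0,0], jaw=-1)

```text
clock: 19.35
position: [0.5228, -0.0122, 0.1048]
ee_rot: [0.109, 0.712, 0.671, 0.178]
contact_force: [-2.1, -5.0, 1.3]
width: 0.0148
```

apply_moves(commands=[0,0,0,0,0,0.6,0,0,0,0,0,0.6,0,0,0,0,0,0.6,0,0,0,0,0,0.8,0,0,0,0,0,0.8,0,0,0,0,0,0.8,0,0,0,0,0,0.8,0,0,0,0,0,0.8,0,0,0,0,0,0.8,0,0,0,0,0,0.4,0,0,0,0,0,0.4,0,0,0,0,0,0.4])

```text
clock: 20.55
position: [0.522, -0.0135, 0.1043]
ee_rot: [-0.006, 0.964, 0.167, 0.208]
contact_force: [-6.5, -11.4, 2.5]
width: 0.0146
```

```bash
python3 st.py blue -6 .015
```

```text
xaz 7.3 torque about n 0.45
now [ 0.522  -0.0135  0.1043] shift tool(units .03) [ 0.01 -0.08  0.03] rot(units .15) [ 0.04 -0.    1.55] shift after rot [-0.01 -0.08  0.03] q [-0.3   0.15  2.14  0.41  0.52 -0.96] F [ -6.5 -11.4   2.5] M [-1.92  0.96 -0.25] w 0.0146 t 20.55
```

apply_moves(commands=[0,0,0,0,0,0.4,0,0,0,0,0,0.4,0,0,0,0,0,0.2,0,0,0,0,0,0.2])

```text
clock: 20.95
position: [0.5217, -0.0136, 0.1042]
ee_rot: [-0.025, 0.975, 0.08, 0.207]
contact_force: [-8.4, -12.6, 1.8]
width: 0.0147
```

```bash
python3 st.py blue -6 .015
```

```text
xaz -2.9 torque about n 0.44
now [ 0.5217 -0.0136  0.1042] shift tool(units .03) [ 0.   -0.08  0.03] rot(units .15) [ 0.04 -0.    0.36] shift after rot [-0.   -0.08  0.03] q [-0.3   0.15  2.14  0.41  0.52 -0.78] F [ -8.4 -12.6   1.8] M [-1.99  1.07 -0.28] w 0.0147 t 20.95
```

apply_moves(commands=[0,0.06,0,0,0,0.2,0,0,0,0,0,0.2,0,0,0,0,0,0.2,0,0,0,0,0,0])

```text
clock: 21.35
position: [0.5216, -0.0137, 0.1042]
ee_rot: [-0.034, 0.977, 0.04, 0.205]
contact_force: [-4.9, -4.1, 2.7]
width: 0.0148
```

```bash
python3 st.py blue -6 .015
```

```text
xaz -7.6 torque about n 2.25
now [ 0.5216 -0.0137  0.1042] shift tool(units .03) [-0.   -0.09  0.04] rot(units .15) [ 0.03  0.   -0.19] shift after rot [ 0.   -0.09  0.04] q [-0.3   0.15  2.14  0.41  0.52 -0.7 ] F [-4.9 -4.1  2.7] M [-1.53  0.42  1.83] w 0.0148 t 21.35
```

Home (2.25 N m against the stop). Relax, release, retract and check.

apply_moves(commands=[0,0,0,0,0,-0.2,0,0,0,0,0,0])

```text
clock: 21.55
position: [0.5217, -0.0137, 0.1042]
ee_rot: [-0.032, 0.977, 0.053, 0.205]
contact_force: [-5.6, -4.8, 1.4]
width: 0.0142
```

apply_moves(commands=[0,0,0,0,0,0,0,0,0,0,0,0,0,0,0,0,0,0,0,0,0,0,0,0,0,0,-0.7,0,0,0,0,0,-0.7,0,0,0,0,0,-0.7,0,0,0,0,0,-0.7,0,0,0,0,0,-0.9,0,0,0,0,0,-0.9,0,0,0,0,0,-0.9,0,0,0,0,0,-0.9,0,0,0,0,0,0,0,0,0,0,0,0,0,0,0], jaw=0.2)

```text
clock: 22.95
position: [0.4463, -0.0293, 0.2794]
ee_rot: [-0.034, 0.977, 0.049, 0.206]
contact_force: [-1.1, 0.6, -0.8]
width: 0.0512
```

```bash
python3 look.py blue -6 .2 w6; python3 - <<'E'
from rig import manip
import cv2
f=manip.get_image("top")["frame"]
cv2.imwrite("pics/top2.png",cv2.resize(f[85:265,120:400],None,fx=2.5,fy=2.5,interpolation=2)[...,::-1])
E
```

```text
now [ 0.4463 -0.0293  0.2794] shift tool(units .03) [-0.03 -0.05  0.24] rot(units .15) [ 0.01 -0.01 -0.07] shift after rot [-0.03 -0.05  0.24] q [-0.43 -0.16  1.94  0.29  1.04 -0.63] F [-1.1  0.6 -0.8] M [-0.06  0.18  0.03] w 0.0512 t 22.95
red 0 [327.7 226.4]
red 0.046 [337.4 243.2]
yellow 0 [351.3 128.5]
yellow 0.046 [365.7 133.3]
blue 0 [251.3 167.9]
blue 0.046 [251.2 177.9]
```

View pics/w6.png

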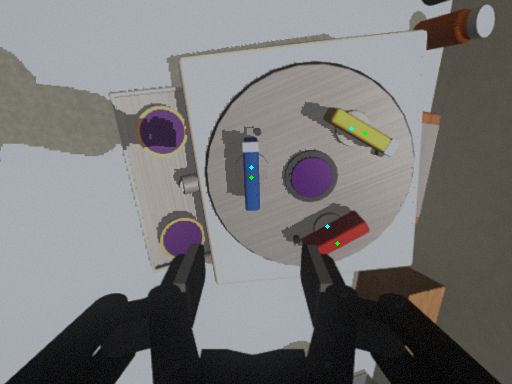

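View pics/top2.png

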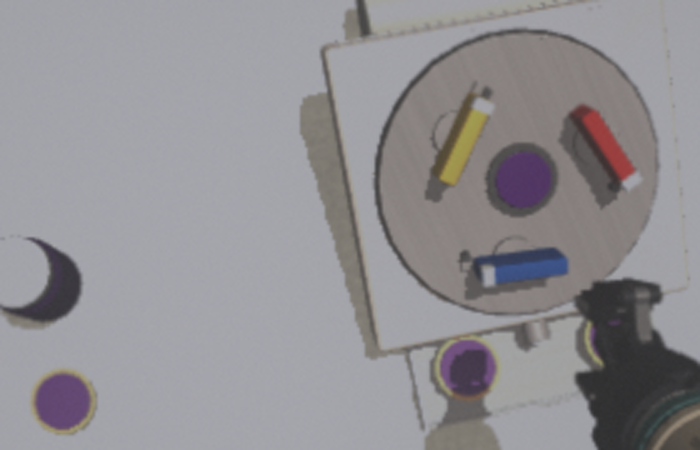

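```bash
python3 -c "
from rig import manip
print(manip.sign_off())"
```

```text
the job is handed in; nothing more can be done
None
```

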